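Set the horn bar on its test rest by its balance point

TASK

Pick up the horn bar, the bar with the heavy cone-shaped horn at one end, gripping the bar at its balance point (which lies towards the horn, not at the middle), and carry it level. Without dropping it, lower it into the two forks of the test rest so that the bar lies in both forks and the horn hangs centred over the round puck, then let go; leave the plain bar without a horn where it is.

Things in the scene. Friction and masses are not known exactly. Their poses are not given: they have to be found in the camera images.
- hornbar_balance (a point): Balance point of the horn bar, on the centre line of its aluminium bar (16 mm wide, 16 mm high, centre line 30 mm above the bench, lying level). x along the bar away from the horn, z up. Horn axis at x = -95 mm, end of the bar at x = +205 mm; the bar is bare for 70 mm towards the horn and 180 mm the other way. The horn bar weighs 0.3 to 0.55 kg.
- hornbar_horn (a point): Centre of the underside of the horn at one end of the horn bar, 30 mm below the bar's centre line: an upright aluminium cone, 36 mm across at its foot, 48 mm at its top, 58 mm tall. The horn bar's other end stands on a levelling screw (head 22 mm across, 50 mm tall). Axes as for hornbar_balance.
- rest_puck (a point): Top centre of the round black puck (52 mm wide, brass middle) at one end of the test rest, 24 mm above the bench. The rest is a fixed grey plate, 300 x 100 x 12 mm, with two dark forks. x along the plate from puck to forks, z up. A horn bar seated right has its x axis along this x, balance point at x = +95 mm, bar centre line 68 mm above the bench, horn 14 mm above the puck.
- rest: The test rest, origin on the bench under the place for a seated horn bar's balance point, axes as for rest_puck. Its forks stand at x = -39 mm and x = +120 mm, each 12 mm thick along x and 52 mm wide, with an open-topped slot 32 mm wide on the centre line: slot floor 60 mm, prong tips 86 mm above the bench.
- plain_bar_mid (a point): Middle of the plain bar, to be left alone: same 16 mm aluminium bar, 300 mm long, centre line 30 mm above the bench, a levelling screw near each end and no horn; x along the bar.

How it is judged:
On the way:
1. the horn bar is lifted clear of the bench, level within 10 degrees, held within 25 mm of its balance point along the bar (height (world z) of hornbar_balance above 0.075 m and angle between hornbar_balance's own z axis and vertical below 0.175 rad and x of the grasp point in the frame of hornbar_balance between -0.025 and 0.025 m and contact force between the fingers and hornbar above 0.5 N), for 0.2 s.
At the end, for the whole second after the job is handed in: The horn bar lies at rest and level (within 6 degrees) in both forks of the rest, its bar's centre line 62 to 74 mm above the bench and within 10 degrees of the rest's line, with its horn's axis within 22 mm of the puck's centre (horizontal distance between hornbar_horn and rest_puck below 0.022 m and angle between the x axis of hornbar_balance and the x axis of rest_puck, either way round below 0.175 rad and angle between hornbar_balance's own z axis and vertical below 0.1 rad and height (world z) of hornbar_balance between 0.062 and 0.074 m and contact force between hornbar and rest above 0.5 N and linear speed of hornbar below 0.02 m/s); the robot touches nothing.
It fails at once if the horn bar tips more than 15 degrees while carried higher than a low trial lift (balance point over 75 mm above the bench) (height (world z) of hornbar_balance above 0.075 m and angle between hornbar_balance's own z axis and vertical above 0.262 rad).
It fails at once if the horn bar is let go in the air, more than 12 mm above its seat in the forks (height (world z) of hornbar_balance above 0.08 m and contact force between the fingers and hornbar below 0.1 N).
It fails at once if the plain bar is moved more than 30 mm (distance of plain_bar_mid from where it was at the start of the episode above 0.03 m).
It also fails if it takes over 45 s, if anything falls off the work surface, if the arm or the gripper's body presses on something with over 40 N, if the wrist force passes 120 N, or if a joint passes its speed limit or range.

ROBOT

A 7-joint arm with a two-finger parallel gripper is mounted at the origin on the work surface. World frame = base frame: x ahead of the robot, y to its left, z up, the work surface at z = 0. Lengths are in m, angles in rad, forces in N, time in s.
With the tool pointing down it reaches from about 0.425 to 0.925 m from the base axis. Payload 6.8 kg.
Tool frame: the origin (TCP) lies midway between the tips of the shut fingers; the grasp point (between the pads) lies 19 mm behind it; y points along the fingers, z is the direction in which the jaws open and shut, and the axes are right-handed (so a half turn about y gives the same grasp; the last joint's range is limited). The gripper opens to 85 mm and grips with 20 to 120 N. Pads are 22 mm wide; open, the fingers measure 114 mm over their backs; the gripper's body (76 mm by 85 mm) begins 54 mm behind the grasp point. The pads swing forward as they close: fully open they stand 13 mm farther back than shut.
Start: joints at [1.158, 0.477, 0.022, 1.555, -0.011, 1.109, -0.083], TCP at [0.203, -0.644, 0.231] pointing down, gripper open.
Joint ranges: [-2.96, 2.96], [-0.34, 2.1], [-1.41, 1.46], [0.24, 2.44], [-1.37, 4.51], [0.17, 1.92], [-2.96, 2.96]. Speed limits (rad/s): [2.39, 2.39, 3.14, 3.14, 3.14, 3.14, 3.14].

INTERFACE

Orientations are given as a unit quaternion [w, x, y, z].
In Python, from station import bot gives the robot as it stands. The module is installed in compiled form; this text tells all that it offers.
- The arm moves only by the shell command python3 -m crank 'ROWS' [FORCE]. ROWS is JSON, a list of rows, each an object with "linear": the shift along the tool's x, y, z in m, a list of three; "dr": the turn, a rotation vector about the tool's x, y, z in degrees, a list of three; "hand": the gripper command: -1 is shut, 1 is fully open, values between are in proportion. A call has 1 to 10 rows; each row is the pose to reach, as a shift and turn from the pose commanded when the call began, along the tool's axes at that moment; what a row does not reach only later rows make up. A row lasts 1/12 s, in which the tool goes at most 41.7 mm and 7.16 degrees, less where a joint would pass 70% of its speed; a pose out of reach is approached as far as the arm can. A call with a gripper value outside its range is refused whole. The fingers move at their own pace and stop on an object; FORCE is the grip in N (left out, the last holds). Time passes only in rows, so rows that repeat a pose let the fingers close. It gives the time, the measured TCP pose, the force and the opening at its end, in the units of the state.
- bot.get_obs(): the state, without advancing time (a new reading comes with each control period).
- bot.read_camera(name): name is "side" or "top"; returns the picture (420x560x3 uint8, blue, green, red); there is no depth.
- bot.camera_params(name): a dict with "K" (3x3 intrinsics, pixels), "R" (3x3) and "t" (3): a world point X has camera coordinates R X + t. Camera axes: x right, y down, z forward; pixel columns grow to the right and rows downward; lengths in m; the calibration is good to about 2 mm. A picture is of the moment at which its call begins. camera_params takes no time and is no camera call.
- bot.hand_in(): hands the job in, once; it reports no verdict.
Trained networks look in the newest picture that a camera, given by its name, has taken for a name from the list of things; names that differ only in an ending like _2 or _b are one class to them, and where a whole thing is asked for, a point or a joint stands for the part that bears it (a point fixed in the world has none). Each returns a list of dicts, best first, with "score" (0 to 1); they miss things now and then, are a little off and sometimes report something else, mostly with a low value. They report only what shows in the picture. A call takes as long as a camera call.
- bot.search_frame(camera, target): "extent" ([left, top, right, bottom] in pixels, round what is visible of it).
- bot.cut_out(camera, target): "pixels" (420x560 bool, what is visible of it) and "extent" ([left, top, right, bottom] in pixels, round what is visible of it).
- bot.place_of(camera, target): "xy" ([column, row] in pixels: a listed point, or the origin of a listed thing).
The state is a dict: "t": time; "q": joint angles; "joint_vel": joint speeds; "joint_torque": joint torques, N m; "eef_pos": TCP position; "tool_rot": TCP orientation; "contact_force": force on the tool from outside, world axes, zero at the start; "torque": the same for the moment, N m; "gripper_width": opening from 0.0 (shut) to 1.0 (fully open).
Only numpy, scipy, OpenCV 4.12 (cv2) and the standard library are available. Lean on these libraries where they do the work, as an engineer would, in place of code of your own. Each camera call takes 0.05 s, during which the arm holds its last target. There are 200 camera calls.

## Working session

There is one attempt and no reset: what is moved stays moved. The work goes in short steps, Python scripts to look and compute and a shell command to move; the robot and the scene stay as the last step left them, time stands still between calls to the robot, and variables do not carry over. Pictures are saved under pics/ and viewed, about 8 in all and at most 12, crops included, and the job is handed in when it is done.

```bash
mkdir -p pics
cat > h.py <<'E'
import numpy as np, cv2
from station import bot
from scipy.spatial.transform import Rotation as Rn
def ray(cam,px,z):
    p=bot.camera_params(cam);K,R,t=[np.array(p[k],float) for k in('K','R','t')]
    d=R.T@np.linalg.inv(K)@np.array([px[0],px[1],1.]);c=-R.T@t
    return c+d*(z-c[2])/d[2]
def proj(cam,X):
    p=bot.camera_params(cam);K,R,t=[np.array(p[k],float) for k in('K','R','t')]
    u=K@(R@np.array(X,float)+t);return u[:2]/u[2]
def R0():
    o=bot.get_obs();w,x,y,z=o['tool_rot'];return Rn.from_quat([x,y,z,w]).as_matrix(),np.array(o['eef_pos'])
E
python3 - <<'E'
from h import *
np.set_printoptions(precision=4,suppress=True)
ims=[bot.read_camera(c) for c in('top','side')]
for c,im in zip(('top','side'),ims): cv2.imwrite(f'pics/{c}0.png',im)
Z=dict(hornbar_balance=.03,hornbar_horn=0,rest_puck=.024,plain_bar_mid=.03,rest=0)
for c in('top','side'):
  for n,z in Z.items():
    for d in bot.place_of(c,n)[:2]: print(c,n,round(d['score'],2),np.array(d['xy']),ray(c,d['xy'],z))
R,p=R0();print(R,p);print(bot.get_obs())
print({c:-np.array(bot.camera_params(c)['R']).T@np.array(bot.camera_params(c)['t']) for c in('top','side')})
E
```

```text
top hornbar_balance 0.95 [393.3 192.1] [ 0.5802 -0.2103  0.03  ]
top hornbar_horn 0.85 [377.6 242.9] [ 0.487  -0.1886  0.    ]
top rest_puck 0.84 [178.5 245.3] [0.4716 0.1846 0.024 ]
top plain_bar_mid 0.61 [279.2 153.9] [0.6478 0.0012 0.03  ]
top rest 0.59 [191.3 198.4] [0.5632 0.1715 0.    ]
side hornbar_balance 0.69 [361.6 268.9] [ 0.5788 -0.2089  0.03  ]
side hornbar_horn 0.96 [297.7 289.3] [ 0.4861 -0.1822  0.    ]
side rest_puck 0.61 [218.9 169. ] [0.4703 0.186  0.024 ]
side plain_bar_mid 0.6 [336.4 190.7] [ 0.6554 -0.0038  0.03  ]
side rest 0.85 [261.9 172.1] [0.5662 0.1744 0.    ]
[[-0.9539  0.0001  0.3001]
 [-0.3001 -0.     -0.9539]
 [-0.     -1.      0.0001]] [ 0.2026 -0.6439  0.2313]
{'t': 0.6, 'q': array([ 1.1579,  0.4769,  0.0224,  1.5554, -0.0115,  1.1093, -0.0831]), 'joint_vel': array([ 0.0009, -0.0003,  0.0008, -0.0001, -0.0005,  0.0001,  0.0004]), 'joint_torque': array([ -0.0019, -59.6013,   1.6047, -28.1419,   0.0124,   0.0019,
        -0.    ]), 'eef_pos': array([ 0.2026, -0.6439,  0.2313]), 'tool_rot': array([-0.1073,  0.1073, -0.6989,  0.6989]), 'contact_force': array([-0.3204,  1.1012, -0.7599]), 'torque': array([-0.019 , -0.0104, -0.0305]), 'gripper_width': 0.9980625610228862}
{'top': array([ 0.4741, -0.0229,  0.7306]), 'side': array([ 0.3047, -0.5399,  0.4316])}
```

View pics/top0.png

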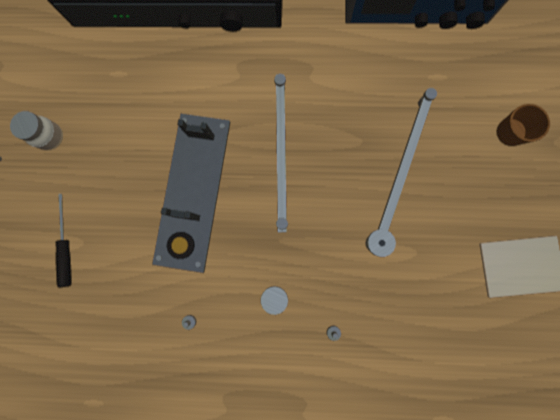

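View pics/side0.png

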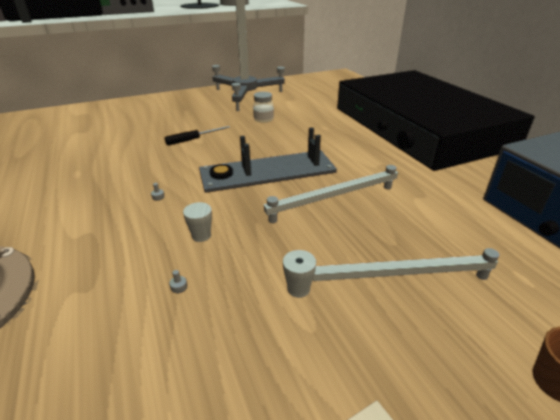

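Top picture: horn at (381,242), far end of its bar at (430,95). Rest puck is at (180,245) with forks at (181,214) and (196,130), and the plain bar lies between them at columns 280. The side picture agrees. The grey cup at (275,300) is a loose decoy. I'll refine the headings next.

Run:
```python
from h import *
np.set_printoptions(precision=4,suppress=True)
im=bot.read_camera('top')
m=bot.cut_out('top','hornbar_balance')[0]; M=m['pixels'];print(m['score'],m['extent'])
ys,xs=np.nonzero(M)
# bar centre line: per-row centre, bar top at z=.038
pts=[]
for r in range(112,222,2):
    c=np.nonzero(M[r])[0]
    if len(c): pts.append(ray('top',((c.min()+c.max())/2,r),.036)[:2])
pts=np.array(pts);f=np.polyfit(pts[:,0],pts[:,1],1);print('bar heading',np.degrees(np.arctan(f[0])),'y at x=.58',np.polyval(f,.58),'resid',np.std(pts[:,1]-np.polyval(f,pts[:,0])))
print('horn top',ray('top',(381.5,242.5),.058),'end screw',ray('top',(430,95),.05))
m=bot.cut_out('top','rest')[0];M=m['pixels'].astype(np.uint8);print(m['score'],m['extent'])
c=max(cv2.findContours(M,0,1)[0],key=cv2.contourArea)
W=np.array([ray('top',q[0],.012)[:2] for q in c],np.float32)
print('rest rect',cv2.minAreaRect(W*1000))
for n in('rest_puck',):
    # brass centroid
    b=im[230:260,165:195].astype(int);k=(b[:,:,2]-b[:,:,0]>60);yy,xx=np.nonzero(k);px=(xx.mean()+165,yy.mean()+230);print('brass',px,k.sum(),ray('top',px,.024))
big=cv2.resize(im[90:285,140:240],None,fx=3,fy=3,interpolation=cv2.INTER_CUBIC)
big2=cv2.resize(im[80:275,360:460],None,fx=3,fy=3,interpolation=cv2.INTER_CUBIC)
cv2.imwrite('pics/z.png',np.hstack([big,big2]))
```

```text
0.57 [362.7, 87.9, 438.5, 259.1]
bar heading -18.520902041235484 y at x=.58 -0.2120244858746413 resid 0.0005207550880178856
horn top [ 0.4868 -0.1822  0.058 ] end screw [ 0.7579 -0.272   0.05  ]
0.72 [153.9, 115.1, 230.0, 274.1]
rest rect ((575.364013671875, 168.99114990234375), (104.23020935058594, 299.6531066894531), 82.83802795410156)
brass (np.float64(179.19900497512438), np.float64(244.83084577114428)) 201 [0.4725 0.1833 0.024 ]
```

View pics/z.png

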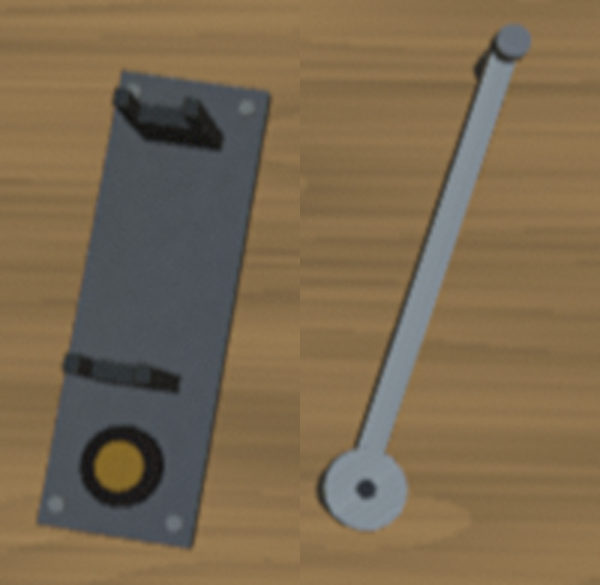

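The crop shows the horn hole at (382,243) and the bar end at (431,94). The plate's right edge runs (230,122) to (204,273), and the slot floors are near (181.5,214.3) and (195.7,128.5).

Run:
```python
from h import *
np.set_printoptions(precision=4,suppress=True)
def hd(a,b): d=b-a; return np.degrees(np.arctan2(d[1],d[0]))
g=lambda u,v,z: ray('top',(u,v),z)
a,b,c,d=g(204,272.5,.012),g(230,121.7,.012),g(152.7,264.3,.012),g(180.7,113.7,.012)
print('plate',hd(a,b),hd(c,d),(a+b+c+d)/4)
a,b=g(181.5,214.3,.06),g(195.7,128.3,.06);print('slots',a,b,hd(a,b),np.linalg.norm(a-b))
h,e=g(382,243,.058),g(431,94,.05);print('horn',h,'screw',e,hd(h,e),np.linalg.norm((h-e)[:2]))
u=(e-h)/np.linalg.norm(e-h);print('balance',h+.095*u)
```

```text
plate -7.204302123701805 -7.1848221926384594 [0.5751 0.1676 0.012 ]
slots [0.5269 0.1717 0.06  ] [0.6852 0.1542 0.06  ] -6.302166929231892 0.1592505607464415
horn [ 0.486  -0.1831  0.058 ] screw [ 0.7598 -0.2738  0.05  ] -18.336248896786508 0.288438871978176
balance [ 0.5761 -0.2129  0.0554]
```

```bash
cat > d.py <<'E'
import sys
from h import *
np.set_printoptions(precision=4,suppress=True)
# target x y z, jaw heading (deg): prints shift in tool axes, turn about tool y
x,y,z,h=map(float,sys.argv[1:5]);R,p=R0()
print('tcp',p,'lin',R.T@(np.array([x,y,z])-p))
T=np.column_stack([np.cross([0,0,-1],[np.cos(np.radians(h)),np.sin(np.radians(h)),0]),[0,0,-1],[np.cos(np.radians(h)),np.sin(np.radians(h)),0]])
print('dr',np.degrees(Rn.from_matrix(R.T@T).as_rotvec()));o=bot.get_obs();print('t',o['t'],'q',o['q'],'F',o['contact_force'],'M',o['torque'],'w',o['gripper_width'])
E
python3 -m crank '[{"linear":[-0.04,0.006,-0.025],"dr":[0,3.6,0],"hand":1},{"linear":[-0.08,0.012,-0.049],"dr":[0,7.2,0],"hand":1},{"linear":[-0.115,0.018,-0.07],"dr":[0,10.8,0],"hand":1},{"linear":[-0.15,0.024,-0.092],"dr":[0,14.4,0],"hand":1},{"linear":[-0.185,0.03,-0.114],"dr":[0,18,0],"hand":1},{"linear":[-0.22,0.036,-0.135],"dr":[0,21.6,0],"hand":1},{"linear":[-0.255,0.042,-0.157],"dr":[0,25.2,0],"hand":1},{"linear":[-0.29,0.048,-0.178],"dr":[0,28.8,0],"hand":1},{"linear":[-0.325,0.054,-0.2],"dr":[0,32.4,0],"hand":1},{"linear":[-0.35,0.06,-0.215],"dr":[0,35.9,0],"hand":1}]' 40
python3 d.py .578 -.2113 .13 -108.4
```

```text
t: 1.58
eef_pos: [0.4734, -0.332, 0.1716]
tool_rot: [0.114, -0.115, -0.698, 0.698]
contact_force: [0.9, -0.9, -0.4]
gripper_width: 1.0
tcp [ 0.4734 -0.332   0.1716] lin [-0.0606  0.0417 -0.1477]
dr [-0.0018 -0.1959 -0.0684]
t 1.5833 q [ 0.4933  0.3824  0.0133  1.8527 -0.0066  0.9054 -1.3857] F [ 0.9321 -0.8547 -0.3643] M [-0.0491 -0.0039  0.004 ] w 0.9999971225301656
```

```bash
python3 -m crank '[{"linear":[-0.014,0.01,-0.034],"dr":[0,0,0],"hand":1},{"linear":[-0.028,0.02,-0.068],"dr":[0,0,0],"hand":1},{"linear":[-0.042,0.03,-0.102],"dr":[0,0,0],"hand":1},{"linear":[-0.054,0.037,-0.132],"dr":[0,0,0],"hand":1},{"linear":[-0.0606,0.0417,-0.1477],"dr":[0,-0.2,0],"hand":1},{"linear":[-0.0606,0.0417,-0.1477],"dr":[0,-0.2,0],"hand":1},{"linear":[-0.0606,0.0417,-0.1477],"dr":[0,-0.2,0],"hand":1}]'
python3 d.py .578 -.2113 .011 -108.4
python3 - <<'E'
from h import *
a=bot.read_camera('top')[90:300,300:500]; b=bot.read_camera('side')[150:360,240:520]
cv2.imwrite('pics/a.png',np.hstack([cv2.resize(a,None,fx=1.6,fy=1.6),cv2.resize(b,None,fx=1.6,fy=1.6)]))
E
```

```text
t: 2.17
eef_pos: [0.5763, -0.2124, 0.1293]
tool_rot: [0.112, -0.111, -0.698, 0.698]
contact_force: [-1.3, -1.5, 0.1]
gripper_width: 1.002
tcp [ 0.5763 -0.2124  0.1293] lin [-0.0014  0.1183 -0.0016]
dr [-0.0178  0.2661  0.0367]
t 2.1667 q [ 0.2687  0.4882 -0.0229  1.7953  0.0145  0.8589 -1.6483] F [-1.3247 -1.5313  0.1435] M [-0.0715  0.0368 -0.0116] w 1.0017923228788215
```

View pics/a.png

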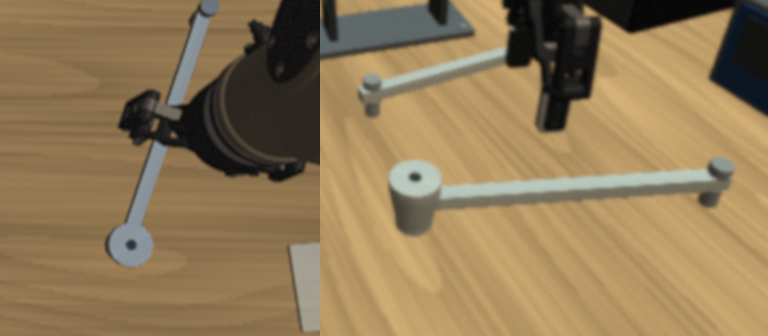

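The open jaws straddle the bar (top crop, around (160,115)) and line up with it. I'll descend and grip.

```bash
python3 -m crank '[{"linear":[-0.001,0.03,-0.001],"dr":[0,0,0],"hand":1},{"linear":[-0.001,0.06,-0.001],"dr":[0,0,0],"hand":1},{"linear":[-0.001,0.09,-0.001],"dr":[0,0,0],"hand":1},{"linear":[-0.001,0.11,-0.001],"dr":[0,0,0],"hand":1},{"linear":[-0.001,0.118,-0.001],"dr":[0,0,0],"hand":1},{"linear":[-0.001,0.118,-0.001],"dr":[0,0,0],"hand":1},{"linear":[-0.001,0.118,-0.001],"dr":[0,0,0],"hand":-1},{"linear":[-0.001,0.118,-0.001],"dr":[0,0,0],"hand":-1},{"linear":[-0.001,0.118,-0.001],"dr":[0,0,0],"hand":-1},{"linear":[-0.001,0.118,-0.001],"dr":[0,0,0],"hand":-1}]' 80
python3 -m crank '[{"linear":[0,0,0],"dr":[0,0,0],"hand":-1},{"linear":[0,0,0],"dr":[0,0,0],"hand":-1},{"linear":[0,0,0],"dr":[0,0,0],"hand":-1},{"linear":[0,0,0],"dr":[0,0,0],"hand":-1}]' 80
python3 d.py .578 -.2113 .011 -108.4
```

```text
t: 3.1
eef_pos: [0.5783, -0.2126, 0.0131]
tool_rot: [0.111, -0.113, -0.698, 0.698]
contact_force: [-0.3, 0.1, 0.3]
gripper_width: 0.453
t: 3.43
eef_pos: [0.578, -0.2121, 0.0125]
tool_rot: [-0.112, 0.112, 0.698, -0.698]
contact_force: [-0.2, 1.2, 6.4]
gripper_width: 0.17
tcp [ 0.578  -0.2121  0.0125] lin [ 0.0002  0.0015 -0.0008]
dr [ 0.015   0.1652 -0.0624]
t 3.4333 q [ 0.2683  0.6522 -0.024   1.845   0.0239  0.6436 -1.6589] F [-0.2456  1.1648  6.4155] M [ 0.1216  0.2958 -0.085 ] w 0.17037153309346473
```

```bash
python3 -m crank '[{"linear":[0,0,0],"dr":[0,0,0],"hand":-1},{"linear":[0,-0.004,0],"dr":[0,0,0],"hand":-1},{"linear":[0,-0.01,0],"dr":[0,0,0],"hand":-1},{"linear":[0,-0.018,0],"dr":[0,0,0],"hand":-1},{"linear":[0,-0.026,0],"dr":[0,0,0],"hand":-1},{"linear":[0,-0.03,0],"dr":[0,0,0],"hand":-1},{"linear":[0,-0.03,0],"dr":[0,0,0],"hand":-1},{"linear":[0,-0.03,0],"dr":[0,0,0],"hand":-1}]' 80
python3 d.py .578 -.2113 .011 -108.4
python3 - <<'E'
from h import *
for n in('hornbar_balance','hornbar_horn'):
  bot_im=None
b=bot.read_camera('side')
for n in('hornbar_balance','hornbar_horn'): print(n,bot.place_of('side',n)[:1])
cv2.imwrite('pics/b.png',cv2.resize(b[150:360,240:520],None,fx=2,fy=2))
E
```

```text
t: 4.1
eef_pos: [0.5776, -0.2123, 0.042]
tool_rot: [0.112, -0.112, -0.698, 0.698]
contact_force: [0.9, -0.1, -3.7]
gripper_width: 0.172
tcp [ 0.5776 -0.2123  0.042 ] lin [-0.0001  0.031  -0.001 ]
dr [ 0.0017  0.1612 -0.0434]
t 4.1 q [ 0.2687  0.6077 -0.0241  1.8375  0.0215  0.696  -1.6566] F [ 0.8533 -0.0677 -3.6812] M [-0.0309  0.0644  0.0191] w 0.17242926173910386
hornbar_balance [{'xy': [365.0, 255.6], 'score': 0.84}]
hornbar_horn [{'xy': [298.1, 278.3], 'score': 0.67}]
```

View pics/b.png

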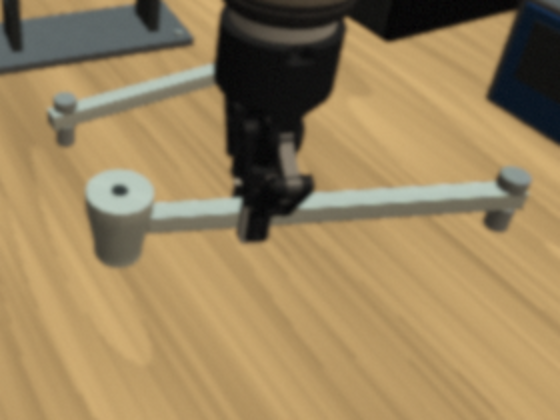

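The bar hangs in the fingers, horn hole at full-frame (300,245) and screw top at (496.5,239). I'll check the level against the projection.

```bash
python3 - <<'E'
from h import *
a=np.radians(-18.4);u=np.array([np.cos(a),np.sin(a)])
for l in(-.095,):
  for z in(.078,.088,.098): print('horn',z,proj('side',[*(np.array([.5778,-.212])+l*u),z]))
for l in(.193,):
  for z in(.07,.08,.09): print('screw',z,proj('side',[*(np.array([.5778,-.212])+l*u),z]))
E
python3 d.py .566 .171 .155 -97
```

```text
horn 0.078 [299.80022889 250.21653077]
horn 0.088 [299.97218559 244.77344238]
horn 0.098 [300.14796225 239.2094376 ]
screw 0.07 [494.43809444 241.89310129]
screw 0.08 [496.64323685 236.61006804]
screw 0.09 [498.8951162  231.21506341]
tcp [ 0.577  -0.212   0.0412] lin [ 0.1304 -0.1137 -0.3604]
dr [  0.0034 -11.233    0.0455]
t 4.25 q [ 0.2687  0.6088 -0.0241  1.838   0.0215  0.6959 -1.6566] F [-0.0167  0.3427 -4.6968] M [-0.003   0.0693 -0.0295] w 0.171804249958997
```

Level within about 1°, and the grasp is within 2 mm of the balance point. Next I'll lift and traverse.

```bash
python3 -m crank '[{"linear":[0,-0.006,0],"dr":[0,0,0],"hand":-1},{"linear":[0,-0.018,0],"dr":[0,0,0],"hand":-1},{"linear":[0,-0.034,0],"dr":[0,0,0],"hand":-1},{"linear":[0,-0.05,0],"dr":[0,0,0],"hand":-1},{"linear":[0,-0.066,0],"dr":[0,0,0],"hand":-1},{"linear":[0,-0.082,0],"dr":[0,0,0],"hand":-1},{"linear":[0,-0.098,0],"dr":[0,0,0],"hand":-1},{"linear":[0,-0.109,0],"dr":[0,0,0],"hand":-1},{"linear":[0,-0.114,0],"dr":[0,0,0],"hand":-1},{"linear":[0,-0.114,0],"dr":[0,0,0],"hand":-1}]' 80
python3 -m crank '[{"linear":[0.002,0,-0.006],"dr":[0,-0.2,0],"hand":-1},{"linear":[0.006,0,-0.018],"dr":[0,-0.6,0],"hand":-1},{"linear":[0.013,0,-0.036],"dr":[0,-1.2,0],"hand":-1},{"linear":[0.021,0,-0.058],"dr":[0,-1.8,0],"hand":-1},{"linear":[0.029,0,-0.08],"dr":[0,-2.5,0],"hand":-1},{"linear":[0.037,0,-0.102],"dr":[0,-3.2,0],"hand":-1},{"linear":[0.045,0,-0.124],"dr":[0,-3.9,0],"hand":-1},{"linear":[0.053,0,-0.146],"dr":[0,-4.6,0],"hand":-1},{"linear":[0.06,0,-0.166],"dr":[0,-5.2,0],"hand":-1},{"linear":[0.065,0,-0.18],"dr":[0,-5.6,0],"hand":-1}]' 80
python3 d.py .566 .171 .155 -97
```

```text
t: 5.08
eef_pos: [0.5782, -0.2124, 0.1573]
tool_rot: [0.111, -0.113, -0.698, 0.698]
contact_force: [0.0, -0.1, -3.3]
gripper_width: 0.171
t: 5.92
eef_pos: [0.5708, -0.0167, 0.1546]
tool_rot: [-0.077, 0.075, 0.703, -0.703]
contact_force: [-0.2, -0.0, -3.9]
gripper_width: 0.168
tcp [ 0.5708 -0.0167  0.1546] lin [ 0.045  -0.0001 -0.1823]
dr [ 0.063  -5.3772  0.1342]
t 5.9167 q [-0.0002  0.3972 -0.0997  1.8746  0.048   0.8742 -1.9098] F [-0.2067 -0.0432 -3.8607] M [ 0.0651 -0.0675  0.0218] w 0.167944902107847
```

```bash
python3 -m crank '[{"linear":[0.004,0,-0.018],"dr":[0,-0.5,0],"hand":-1},{"linear":[0.01,0,-0.04],"dr":[0,-1.2,0],"hand":-1},{"linear":[0.016,0,-0.062],"dr":[0,-1.9,0],"hand":-1},{"linear":[0.021,0,-0.084],"dr":[0,-2.5,0],"hand":-1},{"linear":[0.026,0,-0.106],"dr":[0,-3.2,0],"hand":-1},{"linear":[0.031,0,-0.128],"dr":[0,-3.8,0],"hand":-1},{"linear":[0.037,0,-0.15],"dr":[0,-4.4,0],"hand":-1},{"linear":[0.042,0,-0.168],"dr":[0,-5,0],"hand":-1},{"linear":[0.045,0,-0.18],"dr":[0,-5.4,0],"hand":-1},{"linear":[0.045,0,-0.182],"dr":[0,-5.4,0],"hand":-1}]' 80
python3 -m crank '[{"linear":[0,0,0],"dr":[0,0,0],"hand":-1},{"linear":[0,0.015,0],"dr":[0,0,0],"hand":-1},{"linear":[0,0.028,0],"dr":[0,0,0],"hand":-1},{"linear":[0,0.035,0],"dr":[0,0,0],"hand":-1},{"linear":[0,0.035,0],"dr":[0,0,0],"hand":-1}]' 80
python3 d.py .566 .171 .0515 -97
python3 - <<'E'
from h import *
a=bot.read_camera('top');b=bot.read_camera('side')
for c in('top','side'):
  for n in('hornbar_balance','hornbar_horn','rest_puck'): print(c,n,[(d['xy'],d['score']) for d in bot.place_of(c,n)[:1]])
cv2.imwrite('pics/c.png',np.hstack([cv2.resize(a[80:290,130:260],None,fx=2.4,fy=2.4),cv2.resize(b[80:290,180:380],None,fx=2.4,fy=2.4)]))
E
```

```text
t: 6.75
eef_pos: [0.5668, 0.1703, 0.1551]
tool_rot: [-0.043, 0.042, 0.706, -0.705]
contact_force: [-0.1, 1.4, -4.1]
gripper_width: 0.169
t: 7.17
eef_pos: [0.5669, 0.1642, 0.1187]
tool_rot: [0.047, -0.044, -0.705, 0.707]
contact_force: [-0.6, -0.5, -4.1]
gripper_width: 0.168
tcp [0.5669 0.1642 0.1187] lin [ 0.0015  0.0672 -0.0069]
dr [-0.1513 -0.3706  0.1725]
t 7.1667 q [-0.266   0.4746 -0.1584  1.8505  0.099   0.828  -2.1739] F [-0.623  -0.4521 -4.106 ] M [-0.0019  0.0626 -0.0087] w 0.16817642066512653
top hornbar_balance [([172.4, 188.0], 0.82)]
top hornbar_horn [([171.6, 245.8], 0.72)]
top rest_puck [([177.4, 243.9], 0.79)]
side hornbar_balance [([261.3, 116.7], 0.74)]
side hornbar_horn [([216.4, 135.9], 0.71)]
side rest_puck [([217.8, 172.4], 0.88)]
```

View pics/c.png

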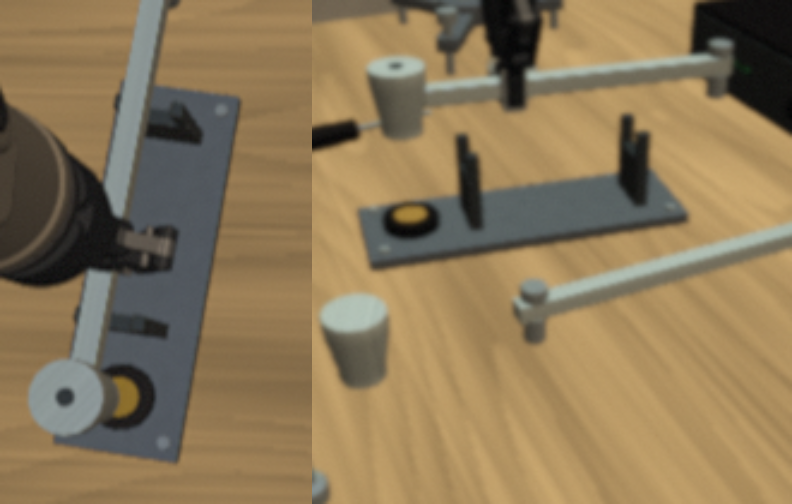

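The bar is over the rest: horn hole at top-frame (157,245.4) and side-frame (215,107.5). The TCP y reading jumped by 6 mm, so I'll triangulate.

```bash
cat > tri.py <<'E'
from h import *
def tri(a,b):
    P=[]
    for c in('top','side'):
        q=bot.camera_params(c);P.append(np.array(q['K'])@np.hstack([np.array(q['R']),np.array(q['t']).reshape(3,1)]))
    X=cv2.triangulatePoints(P[0],P[1],np.array(a,float).reshape(2,1),np.array(b,float).reshape(2,1));return (X[:3]/X[3]).ravel()
E
python3 d.py .566 .171 .0515 -97
python3 - <<'E'
from tri import *
np.set_printoptions(precision=4,suppress=True)
h=tri((157.1,245.4),(215,107.5));print('horn top',h)
for z in(.158,.164,.168):print(z,ray('top',(157.1,245.4),z),ray('side',(215,107.5),z))
print('puck',tri((178.7,244.9),(180+(409-312)/2.4,80+214/2.4)), ray('top',(178.7,244.9),.024),ray('side',(180+(409-312)/2.4,80+214/2.4),.024))
# bar midline px at crop rows from picture, z~.144
for p in((147,60),(93,330)):print(ray('top',(130+p[0]/2.4,80+p[1]/2.4),.144))
# fork prong tips side+top
E
```

```text
tcp [0.5682 0.1666 0.1212] lin [ 0.0028  0.0697 -0.004 ]
dr [ 0.0228 -0.2367 -0.052 ]
t 7.5667 q [-0.2673  0.4721 -0.1601  1.8478  0.0987  0.8284 -2.174 ] F [ 0.1275 -0.2195 -3.4269] M [-0.0282 -0.0872 -0.0019] w 0.17076915105380733
horn top [0.4723 0.1747 0.1664]
0.158 [0.471 0.178 0.158] [0.479  0.1968 0.158 ]
0.164 [0.471  0.1759 0.164 ] [0.4752 0.1806 0.164 ]
0.168 [0.471  0.1745 0.168 ] [0.4726 0.1699 0.168 ]
puck [0.4728 0.1841 0.024 ] [0.4723 0.1842 0.024 ] [0.4731 0.1839 0.024 ]
[0.6972 0.1412 0.144 ]
[0.5147 0.1672 0.144 ]
```

Run:
```python
from h import *
np.set_printoptions(precision=4,suppress=True)
u=np.array([np.cos(np.radians(-7)),np.sin(np.radians(-7))]);n=np.array([-u[1],u[0]])
for nm,l,r,d in(('near',(242.5,137.1),(247.5,145),.056),('far',(311.3,128.8),(317.9,135.8),.215)):
    a,b=ray('side',l,.086),ray('side',r,.086);print(nm,a,b,(a+b)/2)
# project predicted prong-tip centres (lateral +-21) for two hypotheses and both cams
for B in((.567,.1724),(.567,.169)):
  for x in(-.039,.12):
    for s in(.021,-.021):
      q=np.array(B)+x*u+s*n
      print(B,x,s,'side',proj('side',[*q,.086]),'top',proj('top',[*q,.086]),'zcrop',3*(proj('top',[*q,.086])-np.array([140,90])))
```

```text
near [0.5309 0.1915 0.086 ] [0.5278 0.1502 0.086 ] [0.5294 0.1709 0.086 ]
far [0.687  0.1702 0.086 ] [0.6828 0.1308 0.086 ] [0.6849 0.1505 0.086 ]
(0.567, 0.1724) -0.039 0.021 side [241.5107 135.9631] top [162.2681 210.3218] zcrop [ 66.8044 360.9653]
(0.567, 0.1724) -0.039 -0.021 side [245.5983 144.0089] top [186.04   213.8972] zcrop [138.1199 371.6916]
(0.567, 0.1724) 0.12 0.021 side [310.2307 127.3178] top [178.487  121.5852] zcrop [115.4611  94.7555]
(0.567, 0.1724) 0.12 -0.021 side [316.863  134.6657] top [201.7503 124.7673] zcrop [185.2508 104.302 ]
(0.567, 0.169) -0.039 0.021 side [242.0146 136.5621] top [164.2151 210.3712] zcrop [ 72.6454 361.1135]
(0.567, 0.169) -0.039 -0.021 side [246.1364 144.6588] top [187.9992 213.9476] zcrop [143.9975 371.8427]
(0.567, 0.169) 0.12 0.021 side [310.9168 127.8658] top [180.3914 121.6142] zcrop [121.1743  94.8426]
(0.567, 0.169) 0.12 -0.021 side [317.5968 135.2581] top [203.6663 124.7972] zcrop [190.999  104.3915]
```

Forks measured from both views put the slot centre line at y≈0.169 at x=0.567, heading about −7.3°. The puck suggests 0.172. I'll aim at (0.567,0.170), lower to just above the prongs, and look again.

```bash
python3 -m crank '[{"linear":[0.001,0.01,-0.002],"dr":[0,0,0],"hand":-1},{"linear":[0.002,0.02,-0.003],"dr":[0,0,0],"hand":-1},{"linear":[0.002,0.028,-0.003],"dr":[0,0,0],"hand":-1},{"linear":[0.002,0.033,-0.003],"dr":[0,0,0],"hand":-1},{"linear":[0.002,0.033,-0.003],"dr":[0,0,0],"hand":-1},{"linear":[0.002,0.033,-0.003],"dr":[0,0,0],"hand":-1},{"linear":[0.002,0.033,-0.003],"dr":[0,0,0],"hand":-1}]' 80
python3 d.py .567 .170 .0515 -97
python3 - <<'E'
from h import *
a=bot.read_camera('top');b=bot.read_camera('side')
cv2.imwrite('pics/e.png',np.hstack([cv2.resize(a[90:270,145:245],None,fx=3.2,fy=3.2,interpolation=2),cv2.resize(b[95:275,195:345],None,fx=3.2,fy=3.2,interpolation=2)]))
E
python3 d.py .567 .170 .0515 -97
```

```text
t: 8.15
eef_pos: [0.5666, 0.1698, 0.0877]
tool_rot: [-0.045, 0.045, 0.706, -0.706]
contact_force: [0.3, 0.5, -3.6]
gripper_width: 0.169
tcp [0.5666 0.1698 0.0877] lin [-0.0004  0.0362 -0.0003]
dr [ 0.0053 -0.2451 -0.0145]
t 8.15 q [-0.2777  0.5165 -0.1553  1.869   0.1107  0.764  -2.1903] F [ 0.2682  0.5294 -3.5752] M [0.0008 0.076  0.0409] w 0.16887338431446194
tcp [0.5667 0.1698 0.088 ] lin [-0.0002  0.0365 -0.0002]
dr [ 0.0223 -0.2486 -0.048 ]
t 8.25 q [-0.2776  0.516  -0.1553  1.8689  0.1107  0.764  -2.1903] F [ 0.7574 -0.0715 -3.7365] M [ 0.0073  0.005  -0.0441] w 0.1689951999680932
```

View pics/e.png

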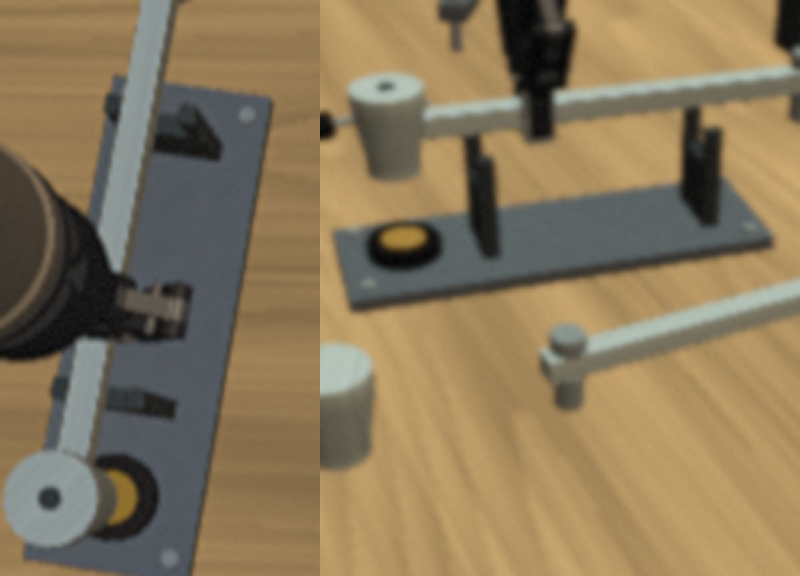

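The bar hangs between the prongs in both views, horn hole at crop (49,497). I'll check its line numerically.

Run:
```python
from tri import *
np.set_printoptions(precision=4,suppress=True)
for p in((89,390),(139,120),(84,420),(148,60)):print(ray('top',(145+p[0]/3.2,90+p[1]/3.2),.113))
t=(145+49/3.2,90+497/3.2);s=(195+(386-320)/3.2,95+86/3.2)
print('horn',tri(t,s),ray('top',t,.133),ray('side',s,.133))
for B in((.567,.170),):
  u=np.array([np.cos(np.radians(-7.3)),np.sin(np.radians(-7.3))])
  for x in(-.095,-.039,.12): 
    q=np.array(B)+x*u;print('pred',q)
```

```text
[0.5263 0.171  0.113 ]
[0.6697 0.1526 0.113 ]
[0.5108 0.1727 0.113 ]
[0.7024 0.1496 0.113 ]
horn [0.4722 0.1808 0.1345] [0.4711 0.1816 0.133 ] [0.4741 0.1841 0.133 ]
pred [0.4728 0.1821]
pred [0.5283 0.175 ]
pred [0.686  0.1548]
```

Bar is within about 3 mm of both slot centres (8 mm clearance) and the horn about 3 mm from the puck. Lowering.

```bash
python3 -m crank '[{"linear":[0,0.006,-0.001],"dr":[0,0,0],"hand":-1},{"linear":[0,0.012,-0.001],"dr":[0,0,0],"hand":-1},{"linear":[0,0.018,-0.001],"dr":[0,0,0],"hand":-1},{"linear":[0,0.024,-0.001],"dr":[0,0,0],"hand":-1},{"linear":[0,0.029,-0.001],"dr":[0,0,0],"hand":-1},{"linear":[0,0.033,-0.001],"dr":[0,0,0],"hand":-1},{"linear":[0,0.034,-0.001],"dr":[0,0,0],"hand":-1},{"linear":[0,0.034,-0.001],"dr":[0,0,0],"hand":-1},{"linear":[0,0.034,-0.001],"dr":[0,0,0],"hand":-1}]' 80
python3 d.py .567 .170 .0515 -97
```

```text
t: 9.0
eef_pos: [0.5665, 0.1708, 0.0536]
tool_rot: [-0.045, 0.045, 0.706, -0.706]
contact_force: [-0.6, 0.3, -3.3]
gripper_width: 0.169
tcp [0.5665 0.1708 0.0536] lin [-0.0006  0.0021  0.0007]
dr [ 0.0033 -0.2345 -0.0072]
t 9.0 q [-0.2852  0.5658 -0.1483  1.8841  0.1233  0.7002 -2.2022] F [-0.5629  0.2954 -3.3066] M [0.0223 0.0334 0.0166] w 0.1686513098101877
```

```bash
python3 -m crank '[{"linear":[0,0.001,0],"dr":[0,0,0],"hand":-1},{"linear":[0,0.002,0],"dr":[0,0,0],"hand":-1},{"linear":[0,0.003,0],"dr":[0,0,0],"hand":-1},{"linear":[0,0.003,0],"dr":[0,0,0],"hand":-1},{"linear":[0,0.003,0],"dr":[0,0,0],"hand":-1}]' 80
```

```text
t: 9.42
eef_pos: [0.5665, 0.1708, 0.0507]
tool_rot: [-0.045, 0.045, 0.706, -0.706]
contact_force: [-0.5, -0.5, -3.4]
gripper_width: 0.174
```

Not yet in contact, so I'll go on down in 1 mm steps.

```bash
python3 -m crank '[{"linear":[0,0.001,0],"dr":[0,0,0],"hand":-1},{"linear":[0,0.001,0],"dr":[0,0,0],"hand":-1},{"linear":[0,0.0015,0],"dr":[0,0,0],"hand":-1},{"linear":[0,0.002,0],"dr":[0,0,0],"hand":-1},{"linear":[0,0.002,0],"dr":[0,0,0],"hand":-1}]' 80
python3 - <<'E'
from h import *
a=bot.read_camera('top');b=bot.read_camera('side')
cv2.imwrite('pics/f.png',np.hstack([cv2.resize(a[90:270,145:245],None,fx=3.2,fy=3.2,interpolation=2),cv2.resize(b[95:275,195:345],None,fx=3.2,fy=3.2,interpolation=2)]))
E
```

```text
t: 9.83
eef_pos: [0.5665, 0.1708, 0.0504]
tool_rot: [0.045, -0.045, -0.706, 0.706]
contact_force: [-5.2, -2.0, 14.8]
gripper_width: 0.172
```

View pics/f.png

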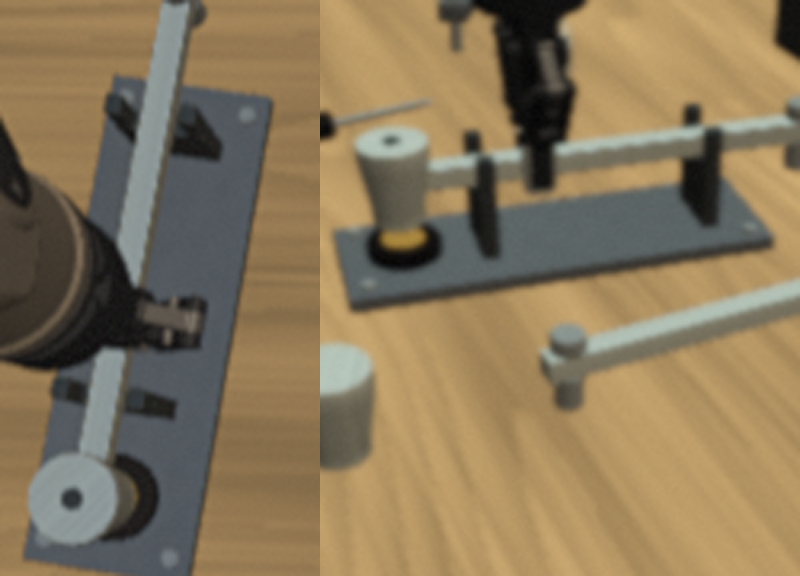

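The bar sits between both prong pairs with the horn over the puck, and contact force is about 18 N upward. I'll release and rise straight up.

```bash
python3 -m crank '[{"linear":[0,-0.0015,0],"dr":[0,0,0],"hand":-1},{"linear":[0,-0.0015,0],"dr":[0,0,0],"hand":1},{"linear":[0,-0.0015,0],"dr":[0,0,0],"hand":1},{"linear":[0,-0.0015,0],"dr":[0,0,0],"hand":1},{"linear":[0,-0.0015,0],"dr":[0,0,0],"hand":1},{"linear":[0,-0.0015,0],"dr":[0,0,0],"hand":1},{"linear":[0,-0.0015,0],"dr":[0,0,0],"hand":1},{"linear":[0,-0.0015,0],"dr":[0,0,0],"hand":1},{"linear":[0,-0.0015,0],"dr":[0,0,0],"hand":1}]' 20
python3 -m crank '[{"linear":[0,-0.01,0],"dr":[0,0,0],"hand":1},{"linear":[0,-0.03,0],"dr":[0,0,0],"hand":1},{"linear":[0,-0.06,0],"dr":[0,0,0],"hand":1},{"linear":[0,-0.09,0],"dr":[0,0,0],"hand":1},{"linear":[0,-0.12,0],"dr":[0,0,0],"hand":1},{"linear":[0,-0.14,0],"dr":[0,0,0],"hand":1},{"linear":[0,-0.15,0],"dr":[0,0,0],"hand":1},{"linear":[0,-0.15,0],"dr":[0,0,0],"hand":1},{"linear":[0,-0.15,0],"dr":[0,0,0],"hand":1}]'
python3 - <<'E'
from h import *
a=bot.read_camera('top');b=bot.read_camera('side')
cv2.imwrite('pics/g.png',np.hstack([cv2.resize(a[70:270,145:245],None,fx=2.9,fy=2.9,interpolation=2),cv2.resize(b[95:295,195:365],None,fx=2.9,fy=2.9,interpolation=2)]))
E
```

```text
t: 10.68
eef_pos: [0.5664, 0.1708, 0.0501]
tool_rot: [0.045, -0.045, -0.706, 0.706]
contact_force: [-0.1, -1.2, 0.3]
gripper_width: 0.999
t: 11.43
eef_pos: [0.5662, 0.1706, 0.1999]
tool_rot: [0.045, -0.045, -0.706, 0.706]
contact_force: [0.1, 0.3, -0.6]
gripper_width: 0.997
```

View pics/g.png

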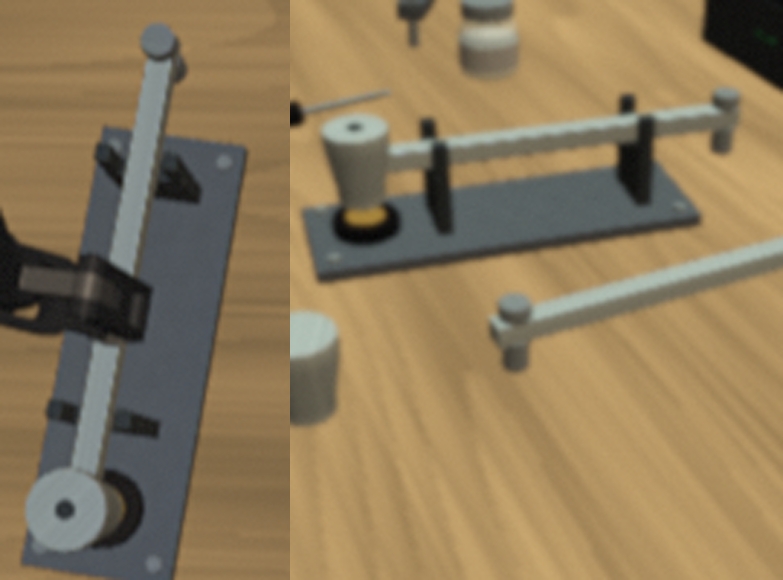

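The bar lies level in both forks, and the gripper is clear above it. I'll check horn position numerically and hand in.

Run:
```python
from tri import *
np.set_printoptions(precision=4,suppress=True)
t=(145+65/2.9,70+509/2.9);s=(195+(353-290)/2.9,95+127/2.9)
print('horn top',tri(t,s),'expected z .096')
t=(145+159/2.9,70+40/2.9);s=(195+(726-290)/2.9,95+96/2.9)
print('screw top',tri(t,s),'expected z .088')
print(bot.hand_in())
```

```text
horn top [0.4714 0.1816 0.0974] expected z .096
screw top [0.7596 0.1441 0.085 ] expected z .088
the job is handed in; nothing more can be done
None
```

The horn bar is seated in both forks of the rest with its horn over the puck, and the job is handed in; hand-in gives no verdict. I gripped the bar about 2 mm from its balance point, lifted it level (about 1° off) and carried it across. I lowered it until it touched the rest (about 18 N), then let go.

**Last checks, from the two camera images:**
- **Horn position:** the horn axis measured at (0.471, 0.182), about 3 mm from the puck centre at (0.473, 0.184). The limit is 22 mm.
- **Level:** the horn top and screw top measured 97 mm and 85 mm above the bench, against 96 mm and 88 mm expected. That is within about 1° of level.
- **Heading:** about -7.4°, against roughly -7.2° for the rest.
- **Robot:** gripper open and about 150 mm above the bar, with no force reading beyond noise.
- **Plain bar:** I did not go near it, and it looked unmoved in the pictures.
- **Time:** about 11.5 s on the robot's clock, against the 45 s limit.

**What disagreed:** the puck and the forks gave centre lines about 3 mm apart, so I aimed between them, inside the 8 mm of play on each side of the slots. Right after one lowering step, the measured TCP y was 6 mm off. It settled once the arm came to rest, and I looked again before going down into the forks.

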